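# Cam-lock the cap onto the rinse-water tank

## Task

The rinse-water tank has been filled: put its cap coupler back over the groove adapter on the lid, gently and square, with its cam arms still open. Then swing both cam arms down together, not one tightened before the other, until both are fully home and have drawn the cap down on its gasket. Use no more force than a firm hand would, leave the beaker, bottle and rack where they stand, and let go.

Things in the scene. Friction and masses are not known exactly. Their poses are not given: they have to be found in the camera images.
- tank: Low white polyethylene tank, 184 x 224 mm, lid 90 mm high, fixed to the bench; origin under its middle, z up, long side along its y. The steel adapter stands on the lid, 50 mm from the middle towards the tank's +y.
- adapter_top (a point): Centre of the adapter's flat top, 71.5 mm above the lid. The adapter is a 32 mm steel post, its top edge chamfered 2 mm; under a short lip (4 mm below the top) a groove narrows it to 22 mm, its upper flank sloping, down to 25 mm below the top. From 47.5 mm below the top down: a 37 mm hexagon on a 54 mm flange.
- cap: Cap coupler: upside-down stainless-steel cup, loose, 44 mm outside diameter, 36 mm high, bore 34.4 mm, in all about 0.43 kg. Origin at the centre of its mouth (underside), z up through the closed top. Brass cam arms on its +x and -x sides, between ears that reach 31 mm from the axis; +y and -y sides free for gripping.
- cap_top (a point): Centre of the cap's flat top, 36 mm above the mouth. A springy gasket under the roof (18 N per mm) meets the adapter's top when the mouth is 25.5 mm below that top; the cap rests there. Drawn home by both cams the mouth lies 27 to 28.5 mm below it. Pushing the open cap down with over 30 N harms adapter and gasket.
- cam_a (a joint): Cam arm on the cap's +x side, rad: 0 = open (outward, 60 degrees up), 1.05 = level, 2.53 = home (hangs almost straight down). Light friction, stays where left. From about 1.9 the cam bites in the groove and the arm must be forced home (to 0.4 N m, more if the other is already tight); home, it holds. Over 30 N bends an arm.
- cam_b (a joint): The same for the arm on the cap's -x side.
- cam_a_end (a point): Point on arm a, 50 mm from its pivot. The arm is a bar 10 mm wide, 5 mm thick, 53 mm long, with a finger ring at its end; pivot 26 mm from the cap's axis and 15 mm above the mouth. It swings in the cap's x-z plane. Home, both arms measure under 70 mm over their outsides.
- cam_b_end (a point): The same point of arm b.
- beaker: Small glass beaker, 50 mm diameter, 60 mm high, loose on the tank's lid, about 120 mm from the adapter; origin at the centre of its underside.
- reagent: Glass reagent bottle with a blue cap, 70 mm diameter, 150 mm high, loose on the far side of the bench; origin at the centre of its underside.
- rack: White block rack for tubes, 70 x 140 x 45 mm, loose on the far side of the bench; origin at the centre of its underside.
Things that resemble listed ones, but are neither listed nor needed, are in the scene too. What is shaped like the cap but blue, orange or red is not meant.

How it is judged (in metres and radians):
On the way, in this order (a step that is already met when the one before it is completed fails the run):
1. the cap sits square on the adapter, down on its gasket, both cam arms still open (horizontal distance between cap and adapter_top below 0.003 m and z of cap in the frame of adapter_top below -0.0245 m and angle between cap's own z axis and vertical below 0.07 rad and value of joint each of cam_a, cam_b below 1.2 rad), for 0.2 s.
2. both cam arms are home and the cap is drawn down (value of joint each of cam_a, cam_b above 2.48 rad and z of cap in the frame of adapter_top below -0.0267 m), for 0.2 s.
At the end, for the whole second after the job is handed in: Both cam arms are within 3 degrees of their home stop, the cap stands over the adapter within 3 mm and 3.4 degrees of upright, its mouth at least 26.7 mm below the adapter's top (drawn down at least about 1 mm onto the gasket), and all stays so (all of step 2 and horizontal distance between cap and adapter_top below 0.003 m and angle between cap's own z axis and vertical below 0.06 rad); the robot touches nothing.
It fails at once if one cam arm is tightened while the other still stands open: the cap cocks on its gasket ((value of joint cam_a above 2.1 rad and value of joint cam_b below 1.05 rad) or (value of joint cam_b above 2.1 rad and value of joint cam_a below 1.05 rad)).
It fails at once if the beaker, the bottle or the rack is pushed or tipped (distance of any of beaker, reagent, rack from where it was at the start of the episode above 0.02 m or angle between any of beaker, reagent's own z axis and vertical above 0.3 rad).
It fails at once if the open cap is rammed onto the adapter with over 30 N (contact force between cap and tank above 30 N and value of joint each of cam_a, cam_b below 1 rad).
It fails at once if the cam arms are forced: the fingers load them with over 60 N in all (30 N on each) (contact force between the fingers and cap above 60 N and value of joint any of cam_a, cam_b above 1.2 rad).
It also fails if it takes over 67 s, if anything falls off the work surface, if the arm or the gripper's body presses on something with over 40 N, if the wrist force passes 120 N, or if a joint passes its speed limit or range.

## Robot

A 7-joint arm with a two-finger parallel gripper is mounted at the origin on the work surface. World frame = base frame: x ahead of the robot, y to its left, z up, the work surface at z = 0. Lengths are in mm, angles in rad, forces in N, time in s.
With the tool pointing down it reaches from about 400 to 875 mm from the base axis. Payload 4.4 kg.
Tool frame: the origin (TCP) lies at the very end of the fingers, on their centre line; the grasp point (between the pads) lies 19 mm behind it; z points along the fingers, y is the line along which they close (so a half turn about z gives the same grasp; the last joint's range is limited). The gripper opens to 85 mm and grips with 20 to 120 N. Pads are 22 mm wide; open, the fingers measure 114 mm over their backs; the gripper's body (76 mm by 85 mm) begins 54 mm behind the grasp point. The pads swing forward as they close: fully open they stand 13 mm farther back than shut.
Start: joints at [-1.224, 0.628, 0.038, 1.517, -0.027, 0.996, -0.02], TCP at [260.743, 595.425, 231.313] pointing down, gripper open.
Joint ranges: [-3.06, 3.06], [-0.37, 2.12], [-1.25, 1.32], [0.18, 2.47], [-1.1, 4.24], [0.23, 1.98], [-2.94, 2.94]. Speed limits (rad/s): [2.57, 2.57, 3.14, 3.14, 3.14, 3.14, 3.14].

## Interface

Orientations are given as [roll, pitch, yaw] about the fixed x, y, z axes, in that order (R = Rz(yaw) Ry(pitch) Rx(roll)).
In Python, from cell import read_state, get_image, camera_info, finish_job gives the robot as it stands.
- The arm moves only by the tool play_rows, never from a script. Its argument "deltas" is one flat list of numbers, 7 for each row, row after row: the shift along the tool's x, y, z in mm, then the turn, a rotation vector about the tool's x, y, z in rad, then the opening, from 0 (shut) to 1 (fully open). In form: [dx, dy, dz, ax, ay, az, grip, dx, dy, dz, ax, ay, az, grip, ...]. A call has 1 to 10 rows; each row is the pose to reach, as a shift and turn from the pose commanded when the call began, along the tool's axes at that moment; what a row does not reach only later rows make up. A row lasts 1/8 s, in which the tool goes at most 62.5 mm and 10.7 degrees, less where a joint would pass 70% of its speed; a pose out of reach is approached as far as the arm can. A call with a gripper value outside its range is refused whole. The fingers move at their own pace and stop on an object; the grip force is fixed at half the most. Time passes only in rows, so rows that repeat a pose let the fingers close. It gives the time, the measured TCP pose, the force, the opening and the grip force at its end, in the units of the state.
- read_state(): the state, without advancing time (a new reading comes with each control period).
- get_image(name): name is "side" or "top"; returns the picture (384x512x3 uint8, red, green, blue); there is no depth.
- camera_info(name): a dict with "fx", "fy", "cx", "cy" (pixels), "T" (4x4, takes a point from camera to world coordinates). Camera axes: x right, y down, z forward; pixel columns grow to the right and rows downward; lengths in mm; the calibration is good to about 2 mm. A picture is of the moment at which its call begins. camera_info takes no time and is no camera call.
- finish_job(): hands the job in; it is judged then, once.
The state is a dict: "clock": time; "qpos": joint angles; "qd": joint speeds; "tau": joint torques, N m; "eef_pos": TCP position; "tool_rot": TCP orientation; "force": force on the tool from outside, world axes, zero at the start; "torque": the same for the moment, N m; "width": finger opening in mm; "gripper_force": force on a finger pad.
Only numpy, scipy, OpenCV 4.12 (cv2) and the standard library are available. Lean on these libraries where they do the work, as an engineer would, in place of code of your own. Each camera call takes 0.05 s, during which the arm holds its last target. There are 200 camera calls.

## Working session

There is one attempt and no reset: what is moved stays moved. The work goes in short steps, Python scripts to look and compute and a tool call to move; the robot and the scene stay as the last step left them, time stands still between calls to the robot, and variables do not carry over. Pictures are saved under pics/ and viewed, at most 10 in all, crops included, and the job is handed in when it is done.

Besides the shell and the picture viewer there is one more tool, called after "Request:" by a JSON object that holds its "name" and its "arguments", one argument or row to a line. play_rows: Moves the arm, as the interface text tells. Its arguments: {"type":"object","properties":{"deltas":{"type":"array"}},"required":["deltas"]}

```bash
mkdir -p pics; ls; python3 - <<'E'
from cell import *
import cv2,numpy as np
print(read_state())
for n in("side","top"):
    im=get_image(n);cv2.imwrite(f"pics/{n}0.png",cv2.resize(im[:,:,::-1],(800,600)))
    np.save(f"pics/{n}0.npy",im);print(n,camera_info(n))
E
```

```text
pics
{'clock': 0.0, 'qpos': array([-1.22382662,  0.6293695 ,  0.0384208 ,  1.51836716, -0.02698432,
        0.99629372, -0.02001515]), 'qd': array([-7.86061727e-05, -9.05487038e-04,  8.15947158e-04,  8.55156931e-04,
       -2.75603401e-04, -4.10262348e-04,  4.57042518e-04]), 'tau': array([ 6.63465180e-04, -5.63405585e+01,  1.22617945e+00, -1.93450713e+01,
        1.09165601e-02,  1.06919889e-02,  1.36793659e-05]), 'eef_pos': array([260.46153756, 594.84993394, 230.3738292 ]), 'tool_rot': array([-3.13967259e+00,  2.73127028e-05,  2.72883348e+00]), 'force': array([-0.05150775,  1.2289818 ,  1.38110351]), 'torque': array([ 0.00918212, -0.00585211, -0.01190046]), 'gripper_force': 0.0, 'width': 85.51191380359566}
side {'fx': 385.14020772575356, 'fy': 385.14020772575356, 'cx': 247.80505790444806, 'cy': 198.24708225646816, 'T': array([[ 7.14738083e-01, -3.32415463e-01,  6.15344971e-01,
        -3.00749534e+00],
       [-6.99161300e-01, -3.62204140e-01,  6.16426506e-01,
        -5.81124325e+02],
       [ 1.79707929e-02, -8.70808889e-01, -4.91293120e-01,
         5.47762161e+02],
       [ 0.00000000e+00,  0.00000000e+00,  0.00000000e+00,
         1.00000000e+00]])}
top {'fx': 470.27120359678406, 'fy': 470.27120359678406, 'cx': 257.8666170843257, 'cy': 190.19590915760847, 'T': array([[ 7.43515608e-03, -9.84480138e-01,  1.75338464e-01,
         3.89970639e+02],
       [-9.99924200e-01, -9.04046371e-03, -8.35848808e-03,
        -3.26882669e+01],
       [ 9.81390652e-03, -1.75263027e-01, -9.84472731e-01,
         1.06036439e+03],
       [ 0.00000000e+00,  0.00000000e+00,  0.00000000e+00,
         1.00000000e+00]])}
```

View pics/side0.png

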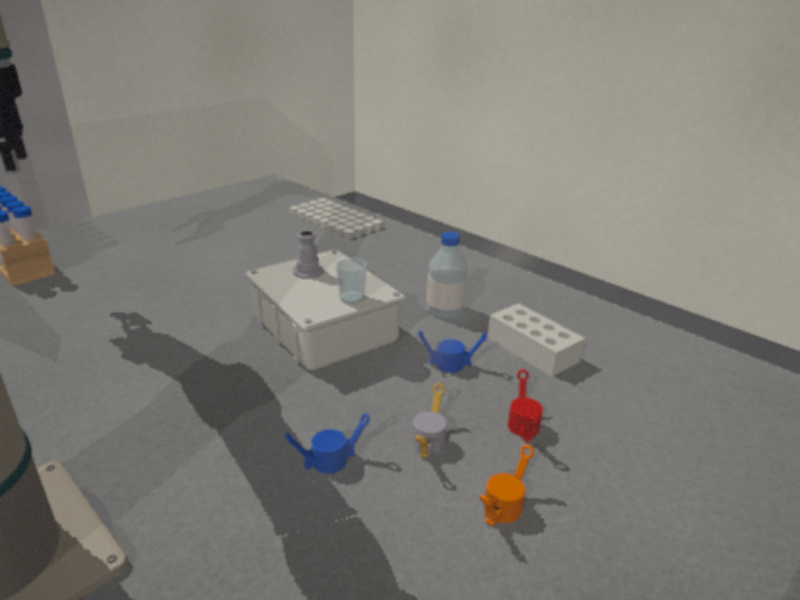

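View pics/top0.png

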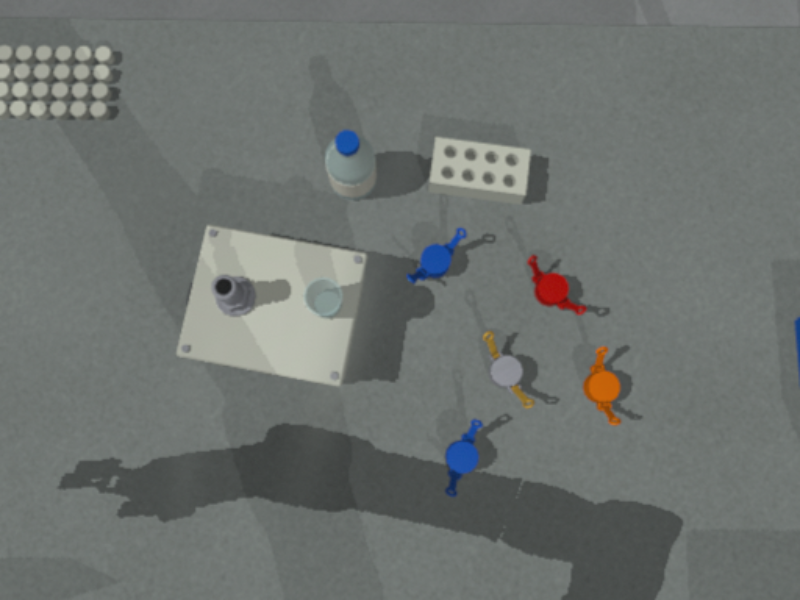

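The candidates in the top view (800x600 pixels) are blue (436,260), blue (462,457), red (551,289), orange (603,386) and grey steel with brass arms (506,370). Only the grey one matches "stainless steel with brass arms". The adapter top is at about (223,287) and the beaker at (323,297).

I'll confirm the cap and adapter in an enlarged crop and measure them.

```bash
cat > h.py <<'E'
from cell import *
import cv2,numpy as np
def ray(n,u,v):
    c=camera_info(n);T=np.array(c["T"])
    d=T[:3,:3]@[(u-c["cx"])/c["fx"],(v-c["cy"])/c["fy"],1]
    return T[:3,3],d/np.linalg.norm(d)
def onz(n,u,v,z):
    o,d=ray(n,u,v);return (o+d*(z-o[2])/d[2]).round(1)
def proj(n,p):
    c=camera_info(n);T=np.array(c["T"]);q=T[:3,:3].T@(np.array(p)-T[:3,3])
    return (q[0]/q[2]*c["fx"]+c["cx"],q[1]/q[2]*c["fy"]+c["cy"])
def blobs(m,lo=15):
    n,l,s,c=cv2.connectedComponentsWithStats(m.astype(np.uint8))
    return [(c[i].round(1),s[i].tolist(),l==i) for i in range(1,n) if s[i][4]>=lo]
E
python3 - <<'E'
from h import *
im=np.load("pics/top0.npy");hsv=cv2.cvtColor(im,cv2.COLOR_RGB2HSV)
br=(hsv[...,0]>12)&(hsv[...,0]<32)&(hsv[...,1]>110)
for c,s,_ in blobs(br,8): print("brass",c,s)
sub=np.zeros(im.shape[:2],bool);sub[215:260,300:350]=1
g=sub&(hsv[...,1]<60)&(hsv[...,2]>130)
for c,s,_ in blobs(g,30): print("cap",c,s,onz("top",*c,36))
sub[:]=0;sub[170:205,130:170]=1
for c,s,_ in blobs(sub&(hsv[...,2]<60),10): print("adtop",c,s,onz("top",*c,161.5))
w=(hsv[...,1]<60)&(hsv[...,2]>150)
w[:140]=0;w[:,:105]=0;w[:,240:]=0
b=max(blobs(w,500),key=lambda b:b[1][4]);cs,_=cv2.findContours(b[2].astype(np.uint8),0,1)
hull=cv2.convexHull(max(cs,key=cv2.contourArea))[:,0]
ap=cv2.approxPolyDP(hull,8,True)[:,0];print("lid",[(p.tolist(),onz("top",*p,90)) for p in ap])
k=lambda y,x,h,w_:cv2.resize(im[y:y+h,x:x+w_,::-1],(400,400),interpolation=cv2.INTER_CUBIC)
cv2.imwrite("pics/crop1.png",np.hstack([k(205,290,64,64),k(160,115,64,64)]))
E
```

```text
brass [314.  219.7] [309, 212, 11, 17, 81]
brass [385.3 247.1] [374, 222, 23, 50, 538]
brass [334.1 253.6] [327, 247, 15, 14, 77]
cap [323.6 237.3] [314, 228, 20, 24, 305] [ 469.6 -185.3   36. ]
adtop [142.7 182.9] [138, 179, 10, 9, 68] [562.4 183.5 161.5]
lid [([133, 144], array([660.2, 225.5,  90. ])), ([233, 163], array([620.8,  12.1,  90. ])), ([216, 246], array([445.8,  44.1,  90. ])), ([113, 226], array([485.1, 257.2,  90. ]))]
```

View pics/crop1.png

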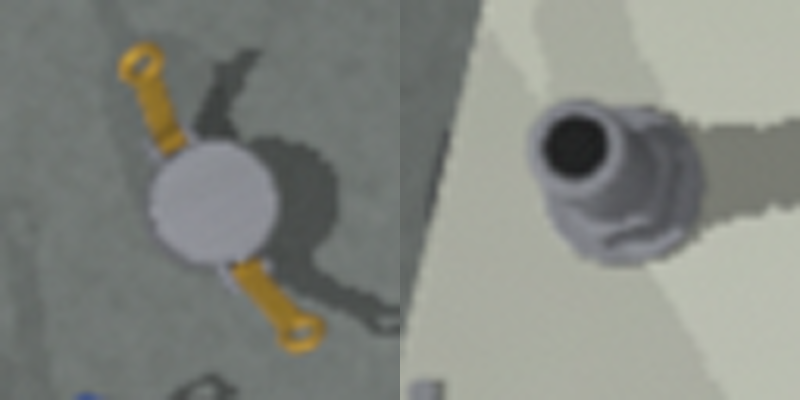

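The crop shows the grey steel cap with two brass arms, its disc centre at full-image (324.2,237.5) with rings at (312.7,214.9) and (338.2,258.1). The adapter bore is at (143,183.5). The lid corners independently give the adapter at (562,184) and the tank yaw as about -0.18.

```bash
cat >> h.py <<'E'
def plan(cmd,*tg):
    "cmd,targets = (x,y,z,yaw), tool down; prints tool-frame deltas dx dy dz az"
    x,y,z,w=cmd;c,s=np.cos(w),np.sin(w)
    for t in tg:
        d=np.array(t[:3])-[x,y,z]
        print("delta",np.round([c*d[0]+s*d[1],s*d[0]-c*d[1],-d[2]],1),"az",round(w-t[3],3))
E
python3 - <<'E'
from h import *
print("cap",onz("top",324.2,237.5,36),"ringmid",onz("top",325.45,236.5,64),onz("top",312.7,214.9,64),onz("top",338.2,258.1,64))
print("ad",onz("top",143,183.5,161.5),"beaker",onz("top",206.7,190,150))
# side: cap top disc centre by mask
im=np.load("pics/side0.npy");hsv=cv2.cvtColor(im,cv2.COLOR_RGB2HSV)
for p in([470,-185.5,36],[562.4,183.5,161.5]): print("side proj",np.round(np.array(proj("side",p))*1.5625,1))
plan((260.7,595.4,231.3,2.729),(480,150,250,1.5),(470,-185.5,200,0.54))
E
```

```text
cap [ 469.2 -186.6   36. ] ringmid [ 469.1 -185.    64. ] [ 514.9 -158.6   64. ] [ 424.  -211.1   64. ]
ad [561.2 182.8 161.5] beaker [551.6  60.1 150. ]
side proj [427.2 420.8]
side proj [305.2 233.1]
delta [-379.5 -320.1  -18.7] az 1.229
delta [-504.9 -631.4   31.3] az 2.189
```

Request:
{"name": "play_rows", "arguments": {
  "deltas": [-190, -160, -19, 0, 0, 0.6, 1, -380, -320, -19, 0, 0, 1.23, 1, -380, -320, -19, 0, 0, 1.23, 1, -380, -320, -19, 0, 0, 1.23, 1, -380, -320, -19, 0, 0, 1.23, 1, -380, -320, -19, 0, 0, 1.23, 1, -380, -320, -19, 0, 0, 1.23, 1, -380, -320, -19, 0, 0, 1.23, 1, -505, -631, 0, 0, 0, 2.19, 1, -505, -631, 0, 0, 0, 2.19, 1]
}}

```text
clock: 1.35
eef_pos: [476.5, 23.1, 243.0]
tool_rot: [3.141, -0.0, 1.118]
force: [1.0, -0.7, -0.7]
width: 85.3
gripper_force: 0.0
```

```bash
python3 - <<'E'
from h import *
plan((476.5,23.1,243,1.118),(469.2,-186,150,0.53))
E
```

```text
delta [-191.2   84.9   93. ] az 0.588
```

Request:
{"name": "play_rows", "arguments": {
  "deltas": [-191, 85, 40, 0, 0, 0.59, 1, -191, 85, 40, 0, 0, 0.59, 1, -191, 85, 60, 0, 0, 0.59, 1, -191, 85, 93, 0, 0, 0.59, 1, -191, 85, 93, 0, 0, 0.59, 1, -191, 85, 93, 0, 0, 0.59, 1, -191, 85, 93, 0, 0, 0.59, 1, -191, 85, 93, 0, 0, 0.59, 1]
}}

```text
clock: 2.35
eef_pos: [471.6, -182.8, 151.2]
tool_rot: [3.141, -0.002, 0.536]
force: [0.0, 0.1, -0.7]
width: 84.9
gripper_force: 0.0
```

```bash
python3 - <<'E'
from h import *
s=read_state();p=s["eef_pos"];print(p,s["tool_rot"],s["qpos"].round(2),s["qd"].round(3))
plan((*p,s["tool_rot"][2]),(469.2,-186,90,0.53))
im=get_image("side");cv2.imwrite("pics/s1.png",cv2.resize(im[180:340,180:380,::-1],(800,640))[:600])
E
```

```text
[ 471.59310839 -182.78776481  151.16811967] [ 3.14078236e+00 -1.72067671e-03  5.36028658e-01] [-0.06  0.61  0.57  2.01 -0.52  0.67 -0.19] [ 0.005  0.004  0.001  0.001 -0.    -0.001  0.   ]
delta [-3.7  1.5 61.2] az 0.006
```

View pics/s1.png

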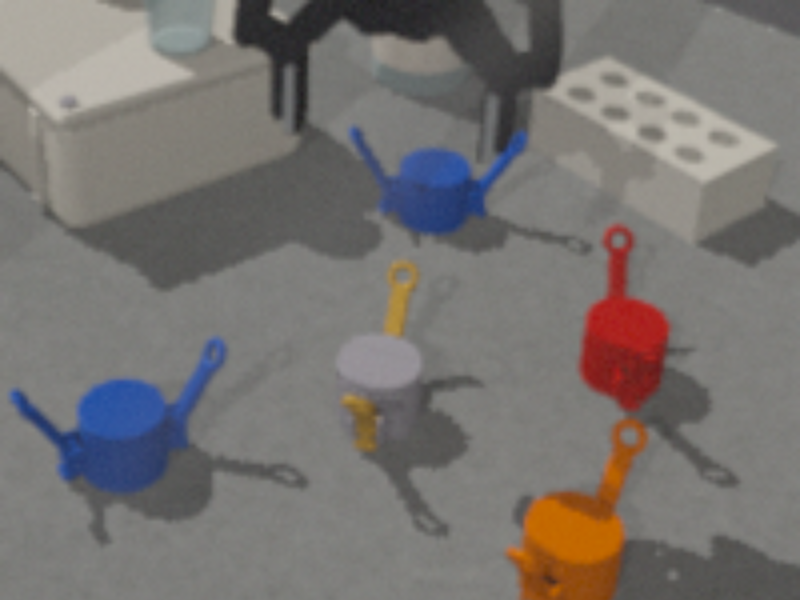

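The open gripper stands over the grey cap (crop (380,370)), with the arms along the tool's x and the sides free. I'll go down, checking partway.

Request:
{"name": "play_rows", "arguments": {
  "deltas": [-3.7, 1.5, 40, 0, 0, 0, 1, -3.7, 1.5, 70, 0, 0, 0, 1, -3.7, 1.5, 90, 0, 0, 0, 1, -3.7, 1.5, 110, 0, 0, 0, 1, -3.7, 1.5, 125, 0, 0, 0, 1, -3.7, 1.5, 130, 0, 0, 0, 1, -3.7, 1.5, 130, 0, 0, 0, 1]
}}

```text
clock: 3.28
eef_pos: [468.4, -187.0, 20.3]
tool_rot: [3.142, -0.0, 0.534]
force: [0.3, 0.2, 0.7]
width: 85.8
gripper_force: 0.0
```

Request:
{"name": "play_rows", "arguments": {
  "deltas": [1, -0.5, 14, 0, 0, 0, 1, 1, -0.5, 14, 0, 0, 0, 1, 1, -0.5, 14, 0, 0, 0, 0.5, 1, -0.5, 14, 0, 0, 0, 0.3, 1, -0.5, 14, 0, 0, 0, 0.3, 1, -0.5, 14, 0, 0, 0, 0.3, 1, -0.5, 14, 0, 0, 0, 0.3, 1, -0.5, 14, 0, 0, 0, 0.3]
}}

```text
clock: 4.28
eef_pos: [469.5, -187.0, 6.9]
tool_rot: [3.14, -0.001, 0.533]
force: [-0.0, -1.0, 6.2]
width: 41.9
gripper_force: 61.3
```

Request:
{"name": "play_rows", "arguments": {
  "deltas": [0, 0, -5, 0, 0, 0, 0.3, 0, 0, -25, 0, 0, 0, 0.3, 0, 0, -65, 0, 0, 0, 0.3, 0, 0, -110, 0, 0, 0, 0.3, 0, 0, -160, 0, 0, 0, 0.3, 0, 0, -200, 0, 0, 0, 0.3, 0, 0, -235, 0, 0, 0, 0.3, 0, 0, -245, 0, 0, 0, 0.3, 0, 0, -245, 0, 0, 0, 0.3]
}}

```text
clock: 5.4
eef_pos: [468.4, -185.4, 250.6]
tool_rot: [-3.14, 0.0, 0.534]
force: [-0.1, 0.1, -4.4]
width: 42.0
gripper_force: 62.4
```

```bash
python3 - <<'E'
from h import *
s=read_state();p=s["eef_pos"];print(p,s["tool_rot"],s["width"],s["gripper_force"],s["force"])
plan((*p,s["tool_rot"][2]),(530,20,258,0.15),(561.8,183.2,258,-0.183))
im=get_image("side");u,v=map(int,proj("side",p));print(u,v)
cv2.imwrite("pics/s2.png",cv2.resize(im[max(v-80,0):v+60,u-90:u+90,::-1],(720,560)))
E
```

```text
[ 468.36996215 -185.37828658  250.56106303] [-3.14024211e+00  3.88884569e-04  5.34292429e-01] 41.962686977171344 62.351175241637975 [-0.14289906  0.06751877 -4.40901374]
delta [ 157.6 -145.4   -7.4] az 0.384
delta [ 268.1 -269.6   -7.4] az 0.717
278 174
```

View pics/s2.png

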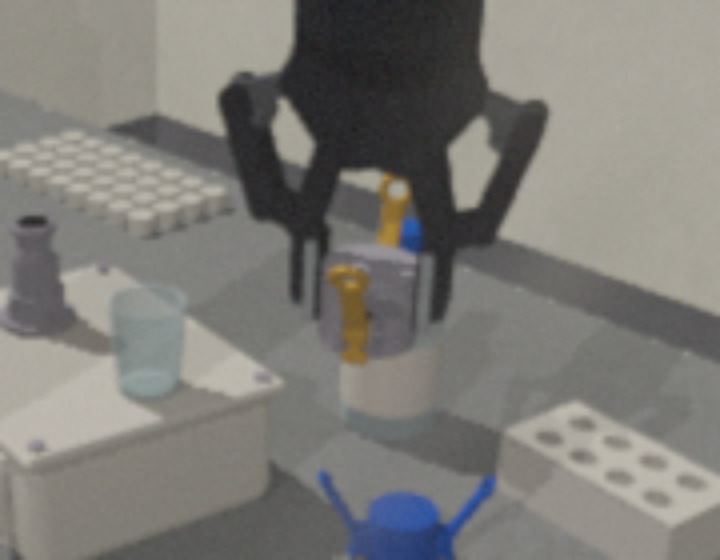

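The cap is held upright with both arms open, and the wrist reads 4.4 N, which matches its weight. I'll carry it over the adapter.

Request:
{"name": "play_rows", "arguments": {
  "deltas": [25, -25, -7, 0, 0, 0.07, 0.3, 65, -65, -7, 0, 0, 0.2, 0.3, 105, -105, -7, 0, 0, 0.3, 0.3, 145, -145, -7, 0, 0, 0.4, 0.3, 185, -185, -7, 0, 0, 0.55, 0.3, 225, -225, -7, 0, 0, 0.65, 0.3, 255, -255, -7, 0, 0, 0.72, 0.3, 268, -269.5, -7, 0, 0, 0.72, 0.3, 268, -269.5, -7, 0, 0, 0.72, 0.3, 268, -269.5, -7, 0, 0, 0.72, 0.3]
}}

```text
clock: 6.7
eef_pos: [562.0, 179.7, 257.8]
tool_rot: [3.14, 0.001, -0.189]
force: [1.1, -0.8, -5.1]
width: 41.6
gripper_force: 62.5
```

```bash
python3 - <<'E'
from h import *
s=read_state();p=s["eef_pos"];print(p,s["tool_rot"],s["width"],s["force"],s["qpos"].round(2))
plan((*p,s["tool_rot"][2]),(561.8,183.2,180,-0.183))
E
```

```text
[561.98338965 179.69718228 257.75321214] [ 3.13968224e+00  9.21031547e-04 -1.88961799e-01] 41.62561957504155 [ 1.07425696 -0.79501232 -5.05805411] [-0.89  0.67  0.92  1.67 -0.59  1.1  -1.55]
delta [-0.8 -3.4 77.8] az -0.006
```

Request:
{"name": "play_rows", "arguments": {
  "deltas": [-0.8, -3.4, 30, 0, 0, 0, 0.3, -0.8, -3.4, 55, 0, 0, 0, 0.3, -0.8, -3.4, 70, 0, 0, 0, 0.3, -0.8, -3.4, 78, 0, 0, 0, 0.3, -0.8, -3.4, 78, 0, 0, 0, 0.3, -0.8, -3.4, 78, 0, 0, 0, 0.3]
}}

```text
clock: 7.45
eef_pos: [563.0, 185.6, 181.1]
tool_rot: [-3.141, -0.001, -0.186]
force: [1.2, 0.0, -5.7]
width: 42.0
gripper_force: 62.4
```

```bash
python3 - <<'E'
from h import *
s=read_state();p=s["eef_pos"];print(p,s["tool_rot"],s["width"],s["force"])
plan((*p,s["tool_rot"][2]),(561.8,183.2,170,-0.183))
im=get_image("side");u,v=map(int,proj("side",p));print(u,v)
cv2.imwrite("pics/s3.png",cv2.resize(im[v-45:v+45,u-60:u+60,::-1],(800,600),interpolation=cv2.INTER_CUBIC))
np.save("pics/s3.npy",im)
# expected cap mouth centre / adapter axis pixels in that crop
f=lambda q:((np.array(proj("side",q))-[u-60,v-45])*6.667).round(0)
print("adapter top",f([561.8,183.2,161.5]),"flange",f([561.8,183.2,92]),"cap mouth",f([p[0],p[1],p[2]-7]),"cap top",f([p[0],p[1],p[2]+29]))
E
```

```text
[563.0200904  185.57966519 181.087985  ] [-3.14097279e+00 -1.48822024e-03 -1.86385377e-01] 42.02833435384638 [ 1.24519212  0.02221225 -5.74899813]
delta [-0.8  2.6 11.1] az -0.003
194 141
adapter top [408. 355.] flange [417. 515.] cap mouth [405. 323.] cap top [401. 235.]
```

View pics/s3.png

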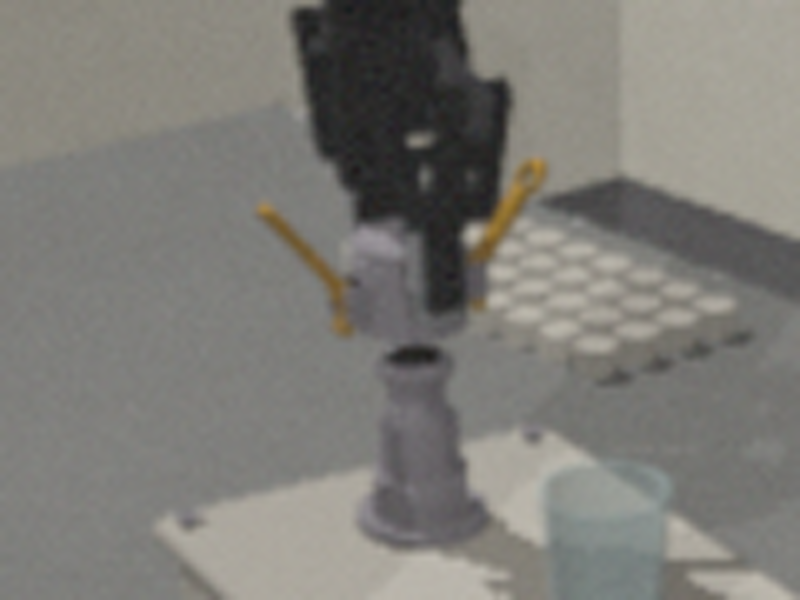

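The side crop shows the cap (mouth centre about (408,325)) just above the adapter top (about (416,357)). It is upright and about 2 mm left of centre, which agrees with the measured TCP offset. I'll correct that, then descend slowly.

Request:
{"name": "play_rows", "arguments": {
  "deltas": [-0.2, 3, 5, 0, 0, 0, 0.3, -0.2, 3, 7, 0, 0, 0, 0.3, -0.2, 3, 7, 0, 0, 0, 0.3, -0.2, 3, 7, 0, 0, 0, 0.3]
}}

```text
clock: 8.0
eef_pos: [561.6, 182.9, 173.2]
tool_rot: [-3.142, -0.0, -0.186]
force: [0.8, -0.0, -5.1]
width: 41.6
gripper_force: 62.5
```

Request:
{"name": "play_rows", "arguments": {
  "deltas": [0.6, 0, 3, 0, 0, 0, 0.3, 0.6, 0, 5, 0, 0, 0, 0.3, 0.6, 0, 7, 0, 0, 0, 0.3, 0.6, 0, 9, 0, 0, 0, 0.3, 0.6, 0, 11, 0, 0, 0, 0.3, 0.6, 0, 11, 0, 0, 0, 0.3]
}}

```text
clock: 8.75
eef_pos: [562.0, 182.7, 162.0]
tool_rot: [3.141, 0.0, -0.186]
force: [1.0, -0.1, -5.2]
width: 41.6
gripper_force: 62.5
```

No contact force 6 mm past the top, so the cap is threaded on. I'll continue down.

Request:
{"name": "play_rows", "arguments": {
  "deltas": [0, 0, 3, 0, 0, 0, 0.3, 0, 0, 6, 0, 0, 0, 0.3, 0, 0, 9, 0, 0, 0, 0.3, 0, 0, 12, 0, 0, 0, 0.3, 0, 0, 14, 0, 0, 0, 0.3, 0, 0, 14.5, 0, 0, 0, 0.3, 0, 0, 15, 0, 0, 0, 0.3, 0, 0, 15.5, 0, 0, 0, 0.3, 0, 0, 16, 0, 0, 0, 0.3]
}}

```text
clock: 9.88
eef_pos: [562.2, 182.7, 146.3]
tool_rot: [-3.141, -0.0, -0.186]
force: [0.7, -1.0, -4.4]
width: 41.7
gripper_force: 62.5
```

Request:
{"name": "play_rows", "arguments": {
  "deltas": [0, 0, 0.7, 0, 0, 0, 0.3, 0, 0, 1.4, 0, 0, 0, 0.3, 0, 0, 2, 0, 0, 0, 0.3, 0, 0, 2.5, 0, 0, 0, 0.3, 0, 0, 2.5, 0, 0, 0, 0.3]
}}

```text
clock: 10.5
eef_pos: [562.2, 182.7, 143.7]
tool_rot: [3.142, 0.0, -0.186]
force: [-0.0, -0.2, -4.6]
width: 41.5
gripper_force: 62.5
```

Request:
{"name": "play_rows", "arguments": {
  "deltas": [0, 0, 0.5, 0, 0, 0, 0.3, 0, 0, 0.9, 0, 0, 0, 0.3, 0, 0, 0.9, 0, 0, 0, 0.3]
}}

```text
clock: 10.88
eef_pos: [562.2, 182.8, 142.9]
tool_rot: [-3.141, 0.0, -0.186]
force: [-1.0, -0.8, -3.3]
width: 41.6
gripper_force: 62.7
```

Request:
{"name": "play_rows", "arguments": {
  "deltas": [0, 0, 0.4, 0, 0, 0, 0.3, 0, 0, 0.4, 0, 0, 0, 0.3, 0, 0, 0.4, 0, 0, 0, 0.3]
}}

```text
clock: 11.25
eef_pos: [562.2, 182.7, 142.7]
tool_rot: [-3.141, -0.0, -0.186]
force: [-0.7, 0.4, 0.0]
width: 41.7
gripper_force: 63.0
```

Contact: the cap's weight now rests on the gasket. I'll release.

Request:
{"name": "play_rows", "arguments": {
  "deltas": [0, 0, 0, 0, 0, 0, 0.6, 0, 0, 0, 0, 0, 0, 0.75, 0, 0, 0, 0, 0, 0, 0.75, 0, 0, -10, 0, 0, 0, 0.75, 0, 0, -40, 0, 0, 0, 0.75, 0, 0, -80, 0, 0, 0, 1, 0, 0, -110, 0, 0, 0, 1, 0, 0, -120, 0, 0, 0, 1, 0, 0, -120, 0, 0, 0, 1]
}}

```text
clock: 12.38
eef_pos: [562.2, 182.9, 262.6]
tool_rot: [-3.141, -0.0, -0.186]
force: [-0.3, 1.1, 0.0]
width: 85.1
gripper_force: 0.0
```

```bash
python3 - <<'E'
from h import *
s=read_state();p=s["eef_pos"];print(p,s["tool_rot"],s["width"],s["force"])
plan((*p,s["tool_rot"][2]),(562.3,182.7,262,1.388))
im=get_image("side")
cv2.imwrite("pics/s4.png",cv2.resize(im[90:186,134:262,::-1],(800,600),interpolation=cv2.INTER_CUBIC))
f=lambda q:((np.array(proj("side",q))-[134,90])*6.25).round(0)
print("adapter",f([562,183,161.5]),"flange",f([562,183,92]),"cap top",f([562,183,172]),"mouth",f([562,183,136]))
c,sn=np.cos(-.186),np.sin(-.186)
for r in(1,-1): print("end",f([562+r*51*c,183+r*51*sn,151+43.3]))
E
```

```text
[562.1689393  182.87145957 262.6274489 ] [-3.14094625e+00 -3.49717618e-04 -1.86048121e-01] 85.13515530872412 [-0.29151616  1.13311643  0.03313957]
delta [0.2 0.1 0.6] az -1.574
adapter [383. 370.] flange [391. 520.] cap top [382. 347.] mouth [386. 427.]
end [488. 274.]
end [265. 319.]
```

View pics/s4.png

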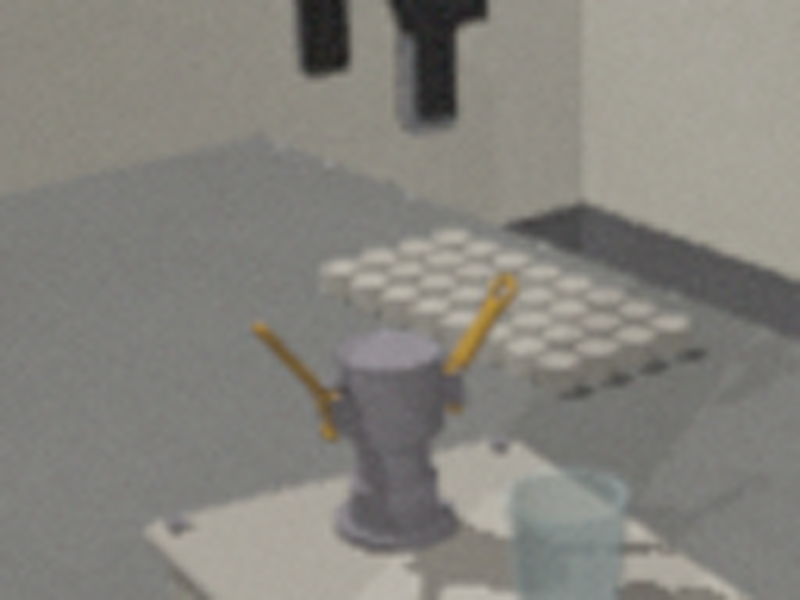

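The cap sits square on the adapter (top centre at crop (391,350)) with both arms still open. I'll turn the gripper 90° so its fingers come over the arms.

Request:
{"name": "play_rows", "arguments": {
  "deltas": [0, 0, 0, 0, 0, -0.18, 1, 0, 0, 0, 0, 0, -0.36, 1, 0, 0, 0, 0, 0, -0.54, 1, 0, 0, 0, 0, 0, -0.72, 1, 0, 0, 0, 0, 0, -0.9, 1, 0, 0, 0, 0, 0, -1.08, 1, 0, 0, 0, 0, 0, -1.26, 1, 0, 0, 0, 0, 0, -1.44, 1, 0, 0, 0, 0, 0, -1.57, 1, 0, 0, 0, 0, 0, -1.57, 1]
}}

```text
clock: 13.68
eef_pos: [561.4, 182.6, 261.1]
tool_rot: [-3.139, 0.001, 1.382]
force: [0.8, 0.1, 0.5]
width: 85.4
gripper_force: 0.0
```

```bash
python3 - <<'E'
from h import *
s=read_state();p=s["eef_pos"];print(p,s["tool_rot"],s["width"],s["force"],s["qpos"].round(2))
plan((*p,s["tool_rot"][2]),(562.3,182.7,220,1.385))
E
```

```text
[561.36987576 182.57197292 261.06948744] [-3.13907864e+00  7.83289711e-04  1.38228289e+00] 85.38877113706656 [0.84147376 0.12616881 0.49783607] [-0.66  0.55  0.48  1.66 -0.29  1.01 -0.27]
delta [ 0.3  0.9 41.1] az -0.003
```

Request:
{"name": "play_rows", "arguments": {
  "deltas": [0.3, 0.7, 15, 0, 0, 0, 1, 0.3, 0.7, 30, 0, 0, 0, 1, 0.3, 0.7, 45, 0, 0, 0, 1, 0.3, 0.7, 55, 0, 0, 0, 1, 0.3, 0.7, 60, 0, 0, 0, 1, 0.3, 0.7, 64, 0, 0, 0, 1, 0.3, 0.7, 68, 0, 0, 0, 1, 0.3, 0.7, 70, 0, 0, 0, 1, 0.3, 0.7, 70, 0, 0, 0, 1]
}}

```text
clock: 14.8
eef_pos: [562.9, 182.9, 192.5]
tool_rot: [3.142, -0.0, 1.384]
force: [0.1, 0.2, -0.1]
width: 85.5
gripper_force: 0.0
```

Request:
{"name": "play_rows", "arguments": {
  "deltas": [0, 0.5, 3, 0, 0, 0, 1, 0, 0.5, 6, 0, 0, 0, 1, 0, 0.5, 9, 0, 0, 0, 1, 0, 0.5, 12, 0, 0, 0, 1, 0, 0.5, 15, 0, 0, 0, 1, 0, 0.5, 18, 0, 0, 0, 1, 0, 0.5, 20, 0, 0, 0, 1, 0, 0.5, 20, 0, 0, 0, 1]
}}

```text
clock: 15.8
eef_pos: [563.3, 182.8, 172.3]
tool_rot: [-3.141, 0.0, 1.384]
force: [0.1, 0.5, 0.0]
width: 85.7
gripper_force: 0.0
```

```bash
python3 - <<'E'
from h import *
s=read_state();print(s["eef_pos"],s["force"])
im=get_image("side")
cv2.imwrite("pics/s5.png",cv2.resize(im[90:186,134:262,::-1],(800,600),interpolation=cv2.INTER_CUBIC))
E
```

```text
[563.31798217 182.75332799 172.27403278] [0.07282774 0.50876011 0.04111289]
```

View pics/s5.png

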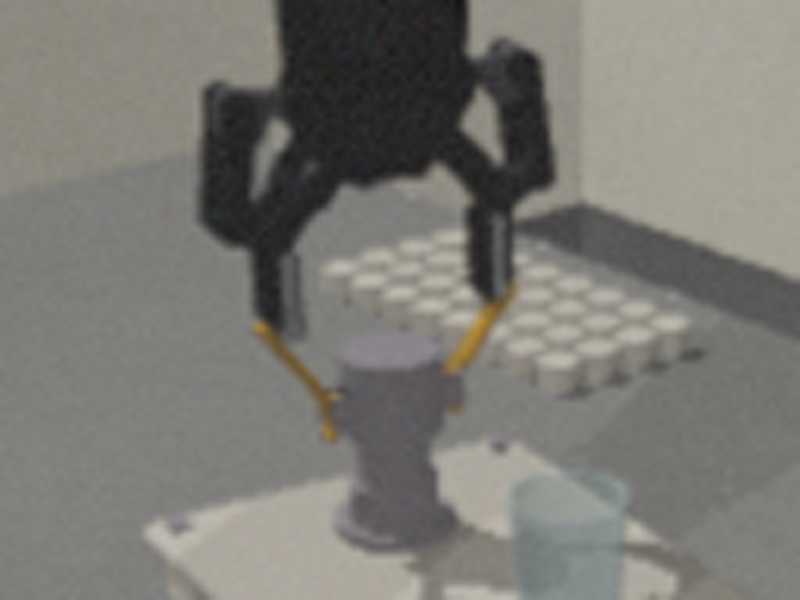

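Both fingertips stand just over the upper faces of the arms at (265,325) and (500,290). I'll push down slowly and evenly.

Request:
{"name": "play_rows", "arguments": {
  "deltas": [0, 0, 2, 0, 0, 0, 1, 0, 0, 4, 0, 0, 0, 1, 0, 0, 6, 0, 0, 0, 1, 0, 0, 8, 0, 0, 0, 1, 0, 0, 10, 0, 0, 0, 1, 0, 0, 12, 0, 0, 0, 1, 0, 0, 14, 0, 0, 0, 1, 0, 0, 16, 0, 0, 0, 1]
}}

```text
clock: 16.85
eef_pos: [563.3, 182.8, 156.2]
tool_rot: [-3.141, 0.0, 1.384]
force: [0.8, 1.1, 4.4]
width: 85.6
gripper_force: 2.0
```

Request:
{"name": "play_rows", "arguments": {
  "deltas": [0, 0, 2, 0, 0, 0, 1, 0, 0, 4, 0, 0, 0, 1, 0, 0, 6, 0, 0, 0, 1, 0, 0, 8, 0, 0, 0, 1, 0, 0, 10, 0, 0, 0, 1, 0, 0, 12, 0, 0, 0, 1, 0, 0, 14, 0, 0, 0, 1, 0, 0, 16, 0, 0, 0, 1]
}}

```text
clock: 17.85
eef_pos: [563.4, 182.9, 140.5]
tool_rot: [3.142, -0.0, 1.384]
force: [-0.5, -0.0, 5.8]
width: 85.7
gripper_force: 2.9
```

Request:
{"name": "play_rows", "arguments": {
  "deltas": [0, 0, 2, 0, 0, 0, 1, 0, 0, 4, 0, 0, 0, 1, 0, 0, 6, 0, 0, 0, 1, 0, 0, 8, 0, 0, 0, 1, 0, 0, 10, 0, 0, 0, 1, 0, 0, 12, 0, 0, 0, 1, 0, 0, 14, 0, 0, 0, 1, 0, 0, 16, 0, 0, 0, 1]
}}

```text
clock: 18.85
eef_pos: [563.4, 182.9, 124.5]
tool_rot: [3.142, -0.0, 1.384]
force: [-0.1, 0.0, 5.6]
width: 84.9
gripper_force: 3.0
```

```bash
python3 - <<'E'
from h import *
s=read_state();print(s["eef_pos"],s["force"])
im=get_image("side")
cv2.imwrite("pics/s6.png",cv2.resize(im[90:186,134:262,::-1],(800,600),interpolation=cv2.INTER_CUBIC))
E
```

```text
[563.43023508 182.90607037 124.52425607] [-0.12470193  0.03015392  5.61952736]
```

View pics/s6.png

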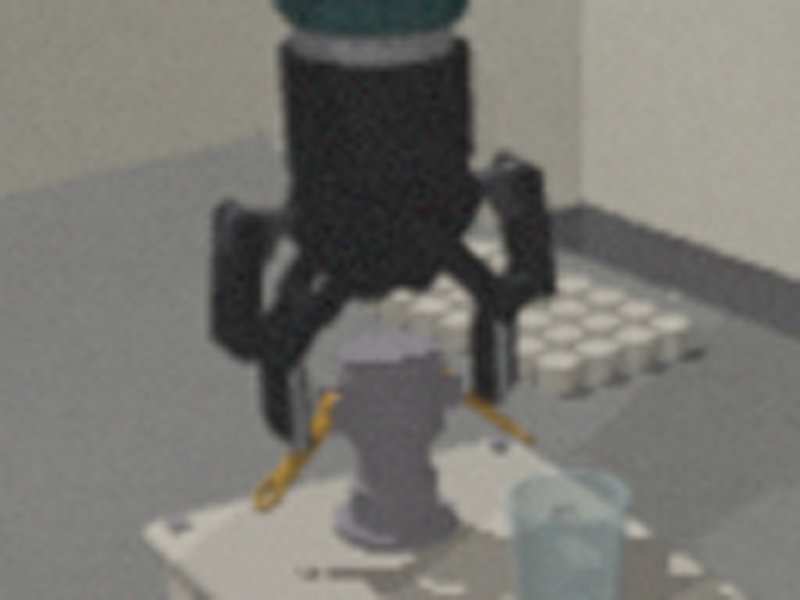

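Both arms have passed level together, with rings at (268,495) and (525,437). The cap is steady and the gripper body is clear of it. I'll go further down.

Request:
{"name": "play_rows", "arguments": {
  "deltas": [0, 0, 1.5, 0, 0, 0, 1, 0, 0, 3, 0, 0, 0, 1, 0, 0, 4.5, 0, 0, 0, 1, 0, 0, 6, 0, 0, 0, 1, 0, 0, 7.5, 0, 0, 0, 1, 0, 0, 9, 0, 0, 0, 1, 0, 0, 10, 0, 0, 0, 1]
}}

```text
clock: 19.77
eef_pos: [562.1, 183.2, 114.5]
tool_rot: [-3.139, -0.0, 1.384]
force: [-2.0, 0.1, 7.5]
width: 85.4
gripper_force: 4.7
```

Request:
{"name": "play_rows", "arguments": {
  "deltas": [0, 0, 1.5, 0, 0, 0, 1, 0, 0, 3, 0, 0, 0, 1, 0, 0, 4.5, 0, 0, 0, 1, 0, 0, 6, 0, 0, 0, 1, 0, 0, 7, 0, 0, 0, 1]
}}

```text
clock: 20.4
eef_pos: [561.7, 183.3, 107.4]
tool_rot: [-3.138, -0.0, 1.384]
force: [-3.8, 0.6, 9.0]
width: 85.2
gripper_force: 5.2
```

Request:
{"name": "play_rows", "arguments": {
  "deltas": [0, 0, 0, 0, 0, 0, 0.97, 0, 0, 0, 0, 0, 0, 0.95, 0, 0, 0, 0, 0, 0, 0.93, 0, 0, 0, 0, 0, 0, 0.91, 0, 0, 0, 0, 0, 0, 0.9, 0, 0, 0, 0, 0, 0, 0.9]
}}

```text
clock: 21.15
eef_pos: [561.6, 183.2, 107.1]
tool_rot: [-3.138, 0.0, 1.384]
force: [-3.1, 0.1, 6.2]
width: 77.3
gripper_force: 4.8
```

Request:
{"name": "play_rows", "arguments": {
  "deltas": [0, 0, 0, 0, 0, 0, 0.89, 0, 0, 0, 0, 0, 0, 0.88, 0, 0, 0, 0, 0, 0, 0.87, 0, 0, 0, 0, 0, 0, 0.86, 0, 0, 0, 0, 0, 0, 0.85, 0, 0, 0, 0, 0, 0, 0.84, 0, 0, 0, 0, 0, 0, 0.84]
}}

```text
clock: 22.02
eef_pos: [561.8, 183.2, 107.1]
tool_rot: [-3.138, 0.0, 1.384]
force: [-1.4, 0.2, 6.1]
width: 71.8
gripper_force: 4.8
```

Request:
{"name": "play_rows", "arguments": {
  "deltas": [0, 0, 0, 0, 0, 0, 0.83, 0, 0, 0, 0, 0, 0, 0.82, 0, 0, 0, 0, 0, 0, 0.81, 0, 0, 0, 0, 0, 0, 0.8, 0, 0, 0, 0, 0, 0, 0.8]
}}

```text
clock: 22.65
eef_pos: [562.9, 182.8, 107.1]
tool_rot: [-3.141, 0.0, 1.384]
force: [-2.2, 0.3, 1.3]
width: 68.1
gripper_force: 2.1
```

Request:
{"name": "play_rows", "arguments": {
  "deltas": [0, 0, 0, 0, 0, 0, 0.79, 0, 0, 0, 0, 0, 0, 0.78, 0, 0, 0, 0, 0, 0, 0.78]
}}

```text
clock: 23.02
eef_pos: [563.6, 182.7, 107.4]
tool_rot: [3.141, 0.0, 1.384]
force: [-1.1, 0.9, -0.3]
width: 66.5
gripper_force: 0.8
```

Request:
{"name": "play_rows", "arguments": {
  "deltas": [0, 0, 0, 0, 0, 0, 0.77, 0, 0, 0, 0, 0, 0, 0.76, 0, 0, 0, 0, 0, 0, 0.76]
}}

```text
clock: 23.4
eef_pos: [562.9, 182.8, 107.4]
tool_rot: [-3.141, 0.0, 1.384]
force: [-4.1, 0.6, 3.8]
width: 65.0
gripper_force: 3.7
```

Request:
{"name": "play_rows", "arguments": {
  "deltas": [0, 0, 0, 0, 0, 0, 0.755, 0, 0, 0, 0, 0, 0, 0.75, 0, 0, 0, 0, 0, 0, 0.75]
}}

```text
clock: 23.78
eef_pos: [562.6, 183.0, 107.4]
tool_rot: [-3.14, 0.0, 1.384]
force: [-5.5, -0.1, 3.9]
width: 64.1
gripper_force: 4.4
```

```bash
python3 - <<'E'
from h import *
s=read_state();print(s["eef_pos"],s["force"])
im=get_image("side");np.save("pics/s7.npy",im)
hsv=cv2.cvtColor(im,cv2.COLOR_RGB2HSV)
b=(hsv[...,0]>10)&(hsv[...,0]<32)&(hsv[...,1]>100);b[:90]=0;b[186:]=0;b[:,:134]=0;b[:,262:]=0
for c,st,_ in blobs(b,4): print(c,st)
w=-.186;c,sn=np.cos(w),np.sin(w)
for th in(2.0,2.2,2.35,2.53):
    a=np.pi/3-th
    for r in(1,-1):
        print(th,r,[np.round(proj("side",[562+r*(26+L*np.cos(a))*c,183+r*(26+L*np.cos(a))*sn,149.5+L*np.sin(a)]),1) for L in(15,35,58)])
cv2.imwrite("pics/s7.png",cv2.resize(im[100:180,140:247,::-1],(800,600),interpolation=cv2.INTER_CUBIC))
E
```

```text
[562.55141804 182.96317853 107.35950706] [-5.47710163 -0.1034196   3.89409415]
[206.7 161.5] [205, 156, 4, 13, 30]
[186.9 171.9] [186, 170, 3, 4, 9]
2.0 1 [array([207.4, 155.1]), array([211.3, 159.8]), array([215.7, 165. ])]
2.0 -1 [array([183.8, 160.6]), array([180.2, 167.3]), array([176. , 174.9])]
2.2 1 [array([206.5, 155.8]), array([209.4, 161.4]), array([212.6, 167.7])]
2.2 -1 [array([184.8, 160.9]), array([182.4, 167.9]), array([179.7, 176. ])]
2.35 1 [array([205.8, 156.3]), array([207.8, 162.4]), array([210. , 169.3])]
2.35 -1 [array([185.5, 161. ]), array([184.2, 168.1]), array([182.6, 176.3])]
2.53 1 [array([205. , 156.6]), array([205.8, 163.3]), array([206.8, 170.7])]
2.53 -1 [array([186.5, 160.9]), array([186.3, 168. ]), array([186.2, 176. ])]
```

View pics/s7.png

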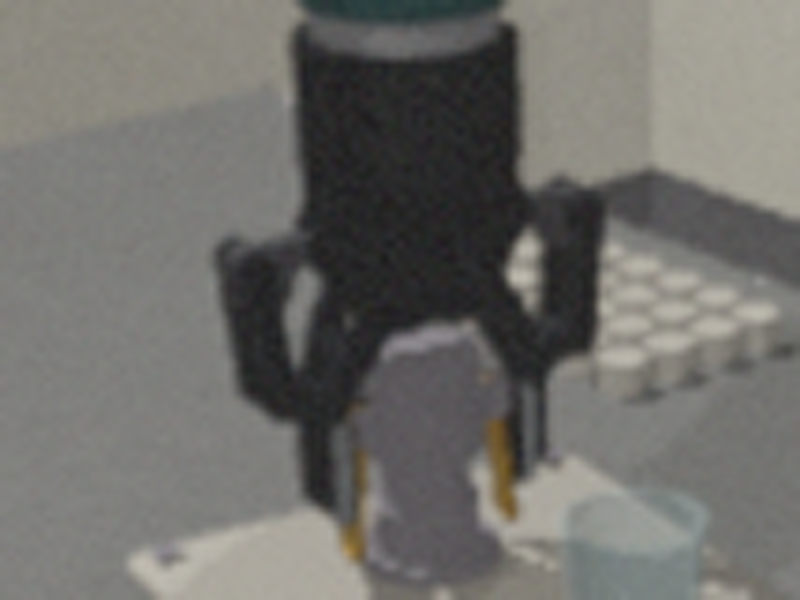

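Both arms hang almost home, at (355,545) and (503,465). The left pad touches its arm while the right one has a small gap. I'll shift towards -x to centre the squeeze.

Request:
{"name": "play_rows", "arguments": {
  "deltas": [0, -0.7, 0, 0, 0, 0, 0.75, 0, -1.4, 0, 0, 0, 0, 0.75, 0, -1.4, 0, 0, 0, 0, 0.75]
}}

```text
clock: 24.2
eef_pos: [562.5, 183.0, 107.4]
tool_rot: [3.141, -0.0, 1.384]
force: [-2.4, -0.3, 0.0]
width: 63.9
gripper_force: 2.8
```

Request:
{"name": "play_rows", "arguments": {
  "deltas": [0, -0.6, 0, 0, 0, 0, 0.745, 0, -1.2, 0, 0, 0, 0, 0.74, 0, -1.2, 0, 0, 0, 0, 0.74]
}}

```text
clock: 24.58
eef_pos: [561.9, 183.2, 107.6]
tool_rot: [3.14, -0.0, 1.384]
force: [1.3, -0.8, -0.6]
width: 63.1
gripper_force: 1.9
```

Request:
{"name": "play_rows", "arguments": {
  "deltas": [0, 0, 0, 0, 0, 0, 0.735, 0, 0, 0, 0, 0, 0, 0.73, 0, 0, 0, 0, 0, 0, 0.73]
}}

```text
clock: 24.95
eef_pos: [561.9, 183.2, 107.7]
tool_rot: [3.14, -0.0, 1.384]
force: [4.0, 0.1, 0.2]
width: 62.7
gripper_force: 13.5
```

Request:
{"name": "play_rows", "arguments": {
  "deltas": [0, 0.3, 0, 0, 0, 0, 0.728, 0, 0.3, 0, 0, 0, 0, 0.728, 0, 0.3, 0, 0, 0, 0, 0.728]
}}

```text
clock: 25.32
eef_pos: [561.8, 183.2, 107.7]
tool_rot: [3.14, -0.0, 1.384]
force: [4.6, -0.7, 1.8]
width: 62.4
gripper_force: 16.1
```

Request:
{"name": "play_rows", "arguments": {
  "deltas": [0, 0.5, 0, 0, 0, 0, 0.726, 0, 0.5, 0, 0, 0, 0, 0.724, 0, 0.5, 0, 0, 0, 0, 0.724, 0, 0.5, 0, 0, 0, 0, 0.724]
}}

```text
clock: 25.82
eef_pos: [561.8, 183.2, 107.7]
tool_rot: [3.141, -0.0, 1.384]
force: [3.3, -1.2, 4.4]
width: 62.1
gripper_force: 21.2
```

The width of about 62 mm matches the home geometry at the fingertips, and the grip load has risen to 21 N per pad as both arms meet their stops. I'll open and retreat.

Request:
{"name": "play_rows", "arguments": {
  "deltas": [0, 0, 0, 0, 0, 0, 0.8, 0, 0, 0, 0, 0, 0, 1, 0, 0, 0, 0, 0, 0, 1, 0, 0, 0, 0, 0, 0, 1, 0, 0, -20, 0, 0, 0, 1, 0, 0, -60, 0, 0, 0, 1, 0, 0, -110, 0, 0, 0, 1, 0, 0, -150, 0, 0, 0, 1, 0, 0, -150, 0, 0, 0, 1]
}}

```text
clock: 26.95
eef_pos: [563.6, 183.4, 260.8]
tool_rot: [3.136, -0.004, 1.384]
force: [-1.0, -0.5, -0.1]
width: 85.1
gripper_force: 0.0
```

```bash
python3 - <<'E'
from h import *
s=read_state();print(s["eef_pos"],s["force"],s["width"])
im=np.mean([get_image("side") for _ in range(3)],0).astype(np.uint8);np.save("pics/s8.npy",im)
hsv=cv2.cvtColor(im,cv2.COLOR_RGB2HSV)
b=(hsv[...,0]>10)&(hsv[...,0]<32)&(hsv[...,1]>90);b[:90]=0;b[186:]=0;b[:,:134]=0;b[:,262:]=0
for c,st,m in blobs(b,4):
    print(c,st,[(v,np.nonzero(m[v])[0].mean().round(1)) for v in range(st[1],st[1]+st[3])])
# top-view: brass & cap
t=get_image("top");h=cv2.cvtColor(t,cv2.COLOR_RGB2HSV)
b=(h[...,0]>12)&(h[...,0]<32)&(h[...,1]>100);b[:,200:]=0
print("top brass",[(c,st) for c,st,_ in blobs(b,3)])
w=-.186;c,sn=np.cos(w),np.sin(w)
for th in(2.35,2.44,2.53):
    a=np.pi/3-th
    for r in(1,-1):
        print(th,r,[np.round(proj("side",[562+r*(26+L*np.cos(a))*c,183+r*(26+L*np.cos(a))*sn,149+L*np.sin(a)]),1) for L in(15,35,58)])
E
```

```text
[563.58457169 183.39573122 260.8043862 ] [-0.98938513 -0.52882261 -0.06615849] 85.09389956269476
[185.8 154.9] [185, 153, 3, 5, 9] [(153, np.float64(186.0)), (154, np.float64(186.0)), (155, np.float64(185.5)), (156, np.float64(185.5)), (157, np.float64(186.0))]
[206.1 162. ] [205, 156, 4, 13, 26] [(156, np.float64(205.5)), (157, np.float64(205.5)), (158, np.float64(205.5)), (159, np.float64(205.5)), (160, np.float64(205.5)), (161, np.float64(205.5)), (162, np.float64(206.5)), (163, np.float64(206.5)), (164, np.float64(206.5)), (165, np.float64(206.5)), (166, np.float64(206.5)), (167, np.float64(207.0)), (168, np.float64(207.0))]
[186.8 166.2] [186, 160, 3, 14, 35] [(160, np.float64(187.0)), (161, np.float64(187.0)), (162, np.float64(187.0)), (163, np.float64(187.0)), (164, np.float64(187.0)), (165, np.float64(186.5)), (166, np.float64(186.5)), (167, np.float64(186.5)), (168, np.float64(186.5)), (169, np.float64(186.5)), (170, np.float64(186.5)), (171, np.float64(186.5)), (172, np.float64(187.0)), (173, np.float64(187.0))]
top brass [(array([147. , 170.6]), [145, 169, 5, 4, 13]), (array([154. , 174.5]), [153, 174, 3, 2, 4]), (array([142.6, 199. ]), [138, 195, 12, 9, 41])]
2.35 1 [array([205.8, 156.4]), array([207.8, 162.6]), array([210. , 169.5])]
2.35 -1 [array([185.6, 161.2]), array([184.2, 168.3]), array([182.6, 176.4])]
2.44 1 [array([205.4, 156.6]), array([206.8, 163.1]), array([208.4, 170.3])]
2.44 -1 [array([186. , 161.2]), array([185.2, 168.3]), array([184.4, 176.4])]
2.53 1 [array([205. , 156.8]), array([205.8, 163.4]), array([206.8, 170.9])]
2.53 -1 [array([186.5, 161.1]), array([186.3, 168.2]), array([186.2, 176.2])]
```

The slopes of both arms in the image match the home angle (2.53), not one short of home, and the gripper is clear. I'll hand it in.

```bash
python3 -c "
from cell import *
print(finish_job())"
```

```text
the job is handed in; nothing more can be done
None
```

The job is handed in at about 27 s of the 67 s allowed: the cap is seated square on the adapter, both cam arms were swung home together, and the gripper is open and clear. No verdict came back; the home position is my reading from finger width and camera images.

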